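# Snap the drive stem into the food-processor base and tug-test it

## Task

Take the black-topped drive stem out of its white block and press it straight down into the drive socket of the food-processor base until it clicks and its flange sits on the socket rim, pressing gently (well under 20 N). Then, still holding it, tug it straight up with about 12 N for about a second (clearly more than 9 N, never more than 16 N) to confirm it is locked in. Let go and leave it fully seated and upright, without moving the lemon, sauce cup or spice jar.

Things in the scene. Friction and masses are not known exactly. Their poses are not given: they have to be found in the camera images.
- stem_grip (a point): Centre of the grip of the loose drive stem, on its vertical axis, z up. The grip is a plain upright black cylinder, 28 mm diameter, 46 mm high; this point is 23 mm above the top of the flange below it and 23 mm under the grip's top. The stem is round: its yaw does not matter. 0.1 to 0.17 kg.
- stem_flange (a point): Centre of the underside of the stem's black flange (44 mm diameter, 5 mm thick), 28 mm below stem_grip on the same axis. The steel shank below is 30 mm long, 20 mm diameter; its last 9 mm taper to 9 mm, and a latch groove (11 mm high) lies under the flange. Fully seated, this point meets socket_mouth.
- socket_mouth (a point): Centre of the rim of the drive socket, about 82 mm above the table; z up along the bore. Steel tube, 40 mm outside, bore 22 mm, 42 mm deep. Two orange spring latches, 1 to 10 mm below the rim, resist the stem's tip (7 to 12 N, from 20 to 25 mm before fully seated) and snap into its groove in the last 6 mm. A latched stem has 1.5 to 6 mm of axial play, different each time; it cannot be pulled out.
- drive_socket (a joint): Vertical float of the socket in the base, m, up positive, 0 at rest. The socket is held by a stiff spring, 9 N per mm both ways (4 mm of travel each way): pressing the stem lowers it, tugging a latched stem past its play raises it (12 N: about 1.3 mm). socket_mouth moves with it.
- drive_stem: The whole loose drive stem, 81 mm tall; origin at the centre of the tip of its shank, 30 mm below stem_flange; z up along the stem.
- lemon: Yellow lemon, 78 mm long, lying loose in front of the work; bystander, leave alone.
- sauce_cup: Square white sauce cup 82 x 82 x 35 mm, loose; bystander, leave alone. Origin at the centre of its underside.
- green_jar: Spice jar with green label and black cap, 45 mm diameter, 105 mm high, standing loose beyond the work; bystander, leave alone. Origin at the centre of its underside.
- stem_block: White plastic block 54 x 54 x 42 mm fixed to the table, with a 26 mm wide, 34 mm deep hole in which the stem stands upright at the start, its flange on the block's top; lift at least 35 mm to clear. Origin at the centre of its underside.
- motor_base: Grey round food-processor base fixed to the table, 120 mm diameter, flat top at 70 mm, black switch panel on one side. The steel drive socket stands up from its middle. Origin at the centre of its underside; z up.
Not all that is in view belongs to the job. What is shaped like the drive_stem but purple is not meant.

How it is judged (in metres and radians):
On the way, in this order (a step that is already met when the one before it is completed fails the run):
1. the stem is pressed home: flange on the socket rim, latched (z of stem_flange in the frame of socket_mouth below 0.0012 m and horizontal distance between stem_flange and socket_mouth below 0.003 m), for 0.2 s.
2. the seated stem is tugged straight up with more than 9 N (socket raised more than 1 mm) for 0.4 s and stays latched (value of joint drive_socket above 0.001 m and z of stem_flange in the frame of socket_mouth below 0.0075 m and horizontal distance between stem_flange and socket_mouth below 0.003 m), for 0.4 s.
At the end, for the whole second after the job is handed in: The drive stem stands latched in the socket: flange within 2.2 mm of the rim and 3 mm of its axis, within 0.08 rad of upright, at rest, the socket back at its rest height (within 0.6 mm), nothing pushing or pulling (z of stem_flange in the frame of socket_mouth below 0.0022 m and horizontal distance between stem_flange and socket_mouth below 0.003 m and angle between drive_stem's own z axis and vertical below 0.08 rad and value of joint drive_socket between -0.0006 and 0.0006 m and linear speed of drive_stem below 0.02 m/s); the robot touches nothing.
It fails at once if the stem is pressed with more than about 21 N (socket pushed down more than 2.35 mm) (value of joint drive_socket below -0.00235 m).
It fails at once if the tug exceeds about 17 N (socket raised more than 1.9 mm) (value of joint drive_socket above 0.0019 m).
It fails at once if a bystander (lemon, sauce cup, spice jar) is moved more than 20 mm (distance of any of lemon, sauce_cup, green_jar from where it was at the start of the episode above 0.02 m).
It also fails if it takes over 54 s, if anything falls off the work surface, if the arm or the gripper's body presses on something with over 40 N, if the wrist force passes 120 N, or if a joint passes its speed limit or range.

## Robot

A 6-joint arm with a two-finger parallel gripper is mounted at the origin on a cart in front of the work surface, level with it; the furniture and walls round the work are solid. World frame = base frame: x ahead of the robot, y to its left, z up, the work surface at z = 0. Lengths are in mm, angles in rad, forces in N, time in s.
With the tool pointing down it reaches from about 400 to 925 mm from the base axis. Payload 12.5 kg.
Tool frame: the origin (TCP) lies at the centre of the arm's flange, where the gripper is bolted on; the fingertips stand 190 mm ahead of it and the grasp point (between the pads) lies 171 mm ahead of it; z points along the fingers, y is the line along which they close (so a half turn about z gives the same grasp; the last joint's range is limited). The gripper opens to 95 mm and grips with 3 to 60 N. Pads are 20 mm wide; open, the fingers measure 119 mm over their backs; the gripper's body (75 mm by 180 mm) begins 59 mm behind the grasp point.
Start: joints at [-1.437, 0.491, 1.559, -0, 1.092, -0.106], TCP at [148.463, -607.111, 404.761] pointing down, gripper open.
Joint ranges: [-3.1, 3.1], [-0.84, 2.19], [0.05, 2.79], [-1.13, 4.28], [0.06, 2.93], [-2.69, 2.69]. Speed limits (rad/s): [2.22, 2.22, 2.79, 3.14, 3.14, 3.14].

## Interface

Orientations are given as [roll, pitch, yaw] about the fixed x, y, z axes, in that order (R = Rz(yaw) Ry(pitch) Rx(roll)).
In Python, from cell import env, read_camera, search_frame, cut_out gives the robot as it stands. The module is installed in compiled form; this text tells all that it offers.
- The arm moves only by the tool move_arm, never from a script. Its argument "commands" is a list of rows, each a list of 3 entries, a list of its own where there are three numbers: the shift along the world's x, y, z normalised to -1 to 1, where 1 is 0.03 m, then the turn about the world's z normalised to -1 to 1, where 1 is 0.08 rad, then the opening, from -1 (shut) to 1 (fully open), so that 0 is half open. A call has 1 to 20 rows; each row shifts and turns the commanded pose from where the row before left it; what a row does not reach is not made up. A row lasts 1/12 s, in which the tool goes at most 41.7 mm and 7.16 degrees, less where a joint would pass 70% of its speed; a pose out of reach is approached as far as the arm can. A call with a number of a shift or a turn outside -1 to 1 is refused whole. A call with a gripper value outside its range is refused whole. The fingers move at their own pace and stop on an object; the grip force is fixed at half the most. Time passes only in rows, so rows that do not move let the fingers close. It gives the time, the measured TCP pose, the force, the opening and the grip force at its end, in the units of the state.
- env.state(): the state, without advancing time (a new reading comes with each control period).
- read_camera(name): name is "scene" or "top" or "wrist"; returns a dict with "image" (384x512x3 uint8, red, green, blue), "fx", "fy", "cx", "cy" (pixels), "D" ([k1, k2, p1, p2, k3] as OpenCV has them; the pictures are not rectified), "rvec" (rotation vector, rad) and "tvec" (3), from world to camera coordinates, as OpenCV has them. Camera axes: x right, y down, z forward; pixel columns grow to the right and rows downward; lengths in mm; the calibration is good to about 2 mm. A picture is of the moment at which its call begins. There is no depth.
- env.job_done(): hands the job in; it is judged then, once.
Trained networks look in a picture, given as the dict that the camera call returned (one of the last four; its "shot" number tells which), for a name from the list of things; names that differ only in an ending like _2 or _b are one class to them, and where a whole thing is asked for, a point or a joint stands for the part that bears it (a point fixed in the world has none). Each returns a list of dicts, best first, with "confidence" (0 to 1); they miss things now and then, are a little off and sometimes report something else, mostly with a low value. They report only what shows in the picture. A call takes as long as a camera call. They do not tell look-alikes from the thing itself.
- search_frame(thing, picture): "at" ([column, row] in pixels, amid what is visible of it).
- cut_out(thing, picture): "region" (384x512 bool, what is visible of it) and "at" ([column, row] in pixels, amid what is visible of it).
The state is a dict: "t": time; "joints": joint angles; "qvel": joint speeds; "tau": joint torques, N m; "eef_pos": TCP position; "tcp_rot": TCP orientation; "ft_force": force on the tool from outside, world axes, zero at the start; "moment": the same for the moment, N m; "opening": opening from 0.0 (shut) to 1.0 (fully open); "grip_force": force on a finger pad.
Only numpy, scipy, OpenCV 4.12 (cv2) and the standard library are available. Lean on these libraries where they do the work, as an engineer would, in place of code of your own. Each camera call takes 0.05 s, during which the arm holds its last target. There are 200 camera calls.

## Working session

There is one attempt and no reset: what is moved stays moved. The work goes in short steps, Python scripts to look and compute and a tool call to move; the robot and the scene stay as the last step left them, time stands still between calls to the robot, and variables do not carry over. Pictures are saved under pics/ and viewed, at most 10 in all, crops included, and the job is handed in when it is done.

Besides the shell and the picture viewer there is one more tool, called as name(argument=value, ...) on one line, values as JSON. move_arm: Moves the arm, as the interface text tells. Its arguments: {"type":"object","properties":{"commands":{"type":"array","items":{"type":"array"}}},"required":["commands"]}

```bash
mkdir -p pics
cat > h.py <<'E'
import numpy as np, cv2
from cell import env, read_camera, search_frame, cut_out
def save(p,name,crop=None,s=1):
    im=p["image"]
    if crop: im=im[crop[1]:crop[3],crop[0]:crop[2]]
    im=cv2.resize(im,None,fx=s,fy=s,interpolation=cv2.INTER_CUBIC)
    cv2.imwrite("pics/"+name,im[:,:,::-1])
def cal(p):
    K=np.array([[p["fx"],0,p["cx"]],[0,p["fy"],p["cy"]],[0,0,1.]])
    R,_=cv2.Rodrigues(np.array(p["rvec"],float)); t=np.array(p["tvec"],float).ravel()
    return K,np.array(p["D"],float),R,t
def ray(p,uv):
    K,D,R,t=cal(p)
    n=cv2.undistortPoints(np.array([[uv]],float),K,D).ravel()
    d=R.T@np.array([n[0],n[1],1]); return -R.T@t,d/np.linalg.norm(d)
def at_z(p,uv,z):
    c,d=ray(p,uv); return c+d*(z-c[2])/d[2]
def tri(rays):
    A=np.zeros((3,3));b=np.zeros(3)
    for c,d in rays:
        M=np.eye(3)-np.outer(d,d);A+=M;b+=M@c
    x=np.linalg.solve(A,b)
    return x,[float(np.linalg.norm((np.eye(3)-np.outer(d,d))@(x-c))) for c,d in rays]
def proj(p,X):
    K,D,R,t=cal(p)
    return cv2.projectPoints(np.array(X,float).reshape(-1,1,3),np.array(p["rvec"],float),t,K,D)[0].reshape(-1,2)
E
python3 - <<'E'
from h import *
s=env.state();print({k:np.round(v,3).tolist() for k,v in s.items()})
ims=[]
for n in("scene","top","wrist"):
    p=read_camera(n);ims.append(p["image"])
    c,d=ray(p,(256,192));print(n,c.round(),d.round(2))
    for th in("stem_grip","stem_flange","socket_mouth","drive_stem","stem_block","motor_base","lemon","sauce_cup","green_jar"):
        print(th,[(np.round(r["at"],1).tolist(),round(r["confidence"],2),at_z(p,r["at"],60).round().tolist()) for r in search_frame(th,p)][:3])
    save(p,n+"0.png",s=1.5)
E
```

```text
{'t': 0.0, 'joints': [-1.437, 0.492, 1.559, 0.0, 1.092, -0.106], 'qvel': [-0.0, -0.0, -0.001, -0.001, -0.001, -0.0], 'tau': [0.004, -61.264, -25.818, 0.069, 0.048, -0.0], 'eef_pos': [148.46, -607.082, 404.173], 'tcp_rot': [-3.141, -0.0, 0.24], 'ft_force': [-0.417, -0.756, -0.231], 'moment': [0.019, 0.027, 0.037], 'grip_force': 0.0, 'opening': 1.0}
scene [235. 668. 842.] [ 0.3  -0.64 -0.71]
stem_grip [([236.2, 315.2], 0.67, [441.0, 316.0, 60.0]), ([288.4, 175.1], 0.63, [505.0, -148.0, 60.0]), ([263.0, 170.9], 0.62, [580.0, -132.0, 60.0])]
stem_flange [([231.1, 316.6], 0.82, [450.0, 324.0, 60.0]), ([279.4, 137.2], 0.72, [600.0, -307.0, 60.0]), ([260.6, 170.0], 0.51, [588.0, -133.0, 60.0])]
socket_mouth [([262.1, 170.3], 0.65, [584.0, -134.0, 60.0]), ([278.0, 135.8], 0.6, [607.0, -312.0, 60.0])]
drive_stem [([235.0, 314.0], 0.78, [445.0, 315.0, 60.0]), ([263.2, 172.3], 0.67, [577.0, -127.0, 60.0])]
stem_block [([254.6, 178.5], 0.51, [589.0, -92.0, 60.0])]
motor_base [([282.2, 145.8], 0.85, [574.0, -269.0, 60.0])]
lemon [([342.9, 187.0], 0.77, [344.0, -168.0, 60.0])]
sauce_cup [([358.0, 
[... 457 characters left out ...]
 ([340.5, 163.7], 0.49, [605.0, -294.0, 60.0])]
drive_stem [([144.0, 220.4], 0.73, [450.0, 303.0, 60.0]), ([286.2, 173.5], 0.66, [580.0, -128.0, 60.0]), ([292.3, 204.2], 0.43, [486.0, -142.0, 60.0])]
stem_block [([287.4, 179.9], 0.66, [560.0, -131.0, 60.0])]
motor_base [([339.3, 165.3], 0.95, [600.0, -290.0, 60.0])]
lemon [([312.2, 251.2], 0.9, [345.0, -196.0, 60.0])]
sauce_cup [([366.2, 245.0], 0.55, [357.0, -358.0, 60.0])]
green_jar [([278.0, 131.7], 0.62, [711.0, -108.0, 60.0]), ([286.5, 181.2], 0.34, [556.0, -128.0, 60.0])]
wrist [ 220. -590.  385.] [-0.27 -0.06 -0.96]
stem_grip []
stem_flange []
socket_mouth []
drive_stem []
stem_block []
motor_base []
lemon []
sauce_cup []
green_jar []
```

View pics/scene0.png

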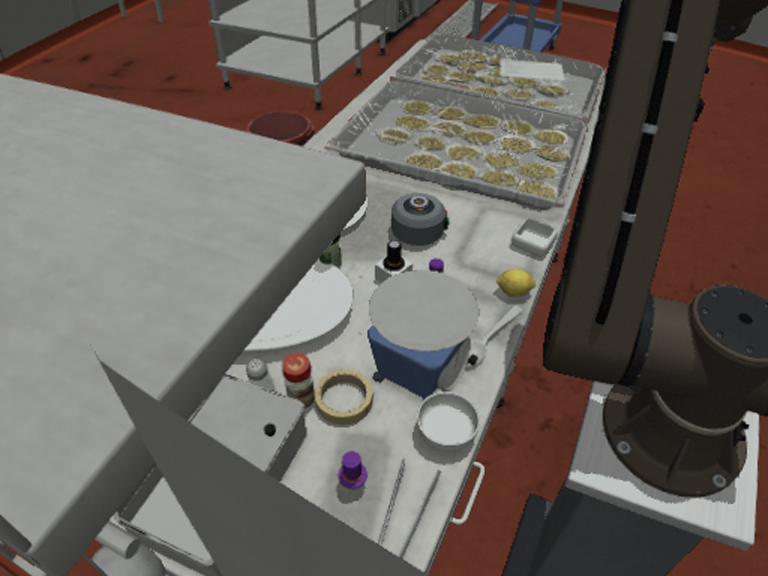

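View pics/top0.png

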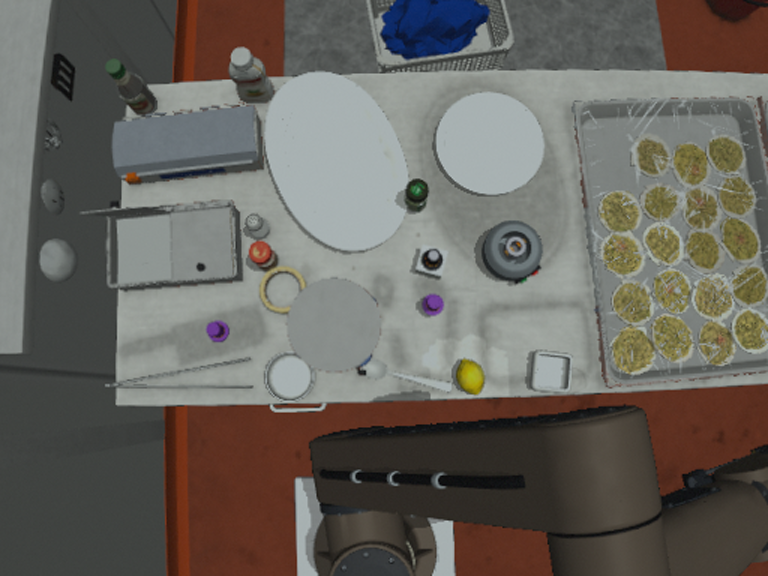

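The loose stem stands in the white block: scene (263,170), top (285,172) (picture pixels). The purple look-alikes are at top (288,202) and (144,219), and at scene (290,177) and (235,314). Only the black one on the block fits. Next I'll confirm it in a crop and triangulate.

Run:
```python
from h import *
a=read_camera("scene");b=read_camera("top")
def pick(th,p,near):
    r=[q for q in cut_out(th,p) if np.hypot(*(np.array(q["at"])-near))<14]
    return r[0] if r else None
def info(q):
    if q is None: return None
    ys,xs=np.nonzero(q["region"]);return np.round(q["at"],1).tolist(),round(q["confidence"],2),xs.min(),xs.max(),ys.min(),ys.max()
for th,na,nb in(("stem_grip",(263,168),(285,172)),("stem_flange",(261,172),(285,174)),("drive_stem",(263,172),(286,174)),("socket_mouth",(279,136),(340,164)),("motor_base",(280,146),(339,165)),("stem_block",(262,177),(286,176))):
    qa,qb=pick(th,a,na),pick(th,b,nb);print(th,info(qa),info(qb))
    if qa and qb:
        x,e=tri([ray(a,qa["at"]),ray(b,qb["at"])]);print("   ",x.round(1),np.round(e,1))
A=cv2.resize(a["image"][120:200,230:330],(500,400),interpolation=cv2.INTER_CUBIC)
B=cv2.resize(b["image"][135:215,260:360],(500,400),interpolation=cv2.INTER_CUBIC)
cv2.imwrite("pics/crop1.png",cv2.resize(np.hstack([A,B])[:,:,::-1],(800,320)))
```

```text
stem_grip ([261.8, 172.3], 0.67, np.int64(256), np.int64(269), np.int64(161), np.int64(180)) ([288.2, 176.7], 0.53, np.int64(281), np.int64(293), np.int64(167), np.int64(179))
    [ 577.1 -132.3   53.5] [6.5 6.5]
stem_flange ([261.6, 170.9], 0.67, np.int64(257), np.int64(269), np.int64(161), np.int64(179)) ([287.4, 171.8], 0.47, np.int64(281), np.int64(294), np.int64(166), np.int64(180))
    [ 584.8 -131.9   58.6] [0.2 0.2]
drive_stem ([261.7, 171.9], 0.54, np.int64(255), np.int64(269), np.int64(160), np.int64(180)) ([287.8, 175.3], 0.59, np.int64(281), np.int64(294), np.int64(166), np.int64(180))
    [ 579.2 -131.7   55.4] [4.5 4.5]
socket_mouth None ([342.0, 166.3], 0.46, np.int64(335), np.int64(349), np.int64(158), np.int64(172))
motor_base ([278.1, 145.9], 0.57, np.int64(261), np.int64(298), np.int64(130), np.int64(163)) ([339.2, 162.0], 0.7, np.int64(321), np.int64(361), np.int64(147), np.int64(189))
    [ 608.  -297.5   30.2] [8.6 8.6]
stem_block ([252.9, 180.5], 0.53, np.int64(249), np.int64(274), np.int64(173), np.int64(188)) ([283.9, 181.8], 0.66, np.int64(278), np.int64(296), np.int64(165), np.int64(185))
    [ 581.4 -115.4   28.5] [22.2 22.2]
```

View pics/crop1.png

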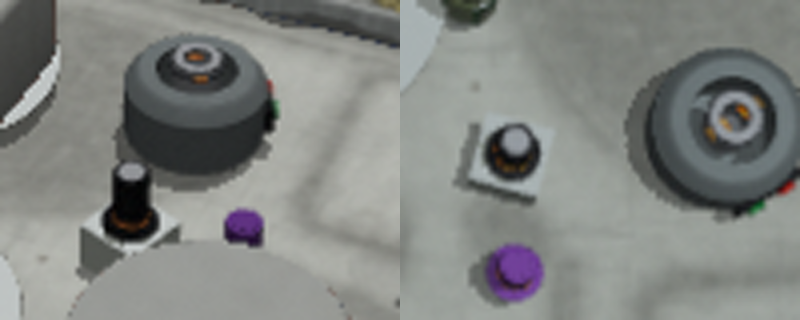

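The crop confirms it: the black-gripped stem, with a silver top, stands in the white block. Its purple neighbour stands loose. Next I'll triangulate the grip's top centre and the socket rim.

Run:
```python
from h import *
a=read_camera("scene");b=read_camera("top")
for n,u,v in(("griptop",(262.4,162.4),(288.4,169.2)),("socket",(279.4,133.9),(343.9,163.9)),("purple",(290.6,176.3),(288.4,201.8))):
    x,e=tri([ray(a,u),ray(b,v)]);print(n,x.round(1),np.round(e,1))
```

```text
griptop [ 584.8 -133.3   91.3] [1.5 1.5]
socket [ 599.3 -301.3   77.6] [1. 1.]
purple [ 491.9 -130.    74.9] [0.2 0.2]
```

move_arm(commands=[[[0.9, 0.9, 0], 0, 1], [[0.9, 0.9, 0], 0, 1], [[0.9, 0.9, 0], 0, 1], [[0.9, 0.9, 0], 0, 1], [[0.9, 0.9, 0], 0, 1], [[0.9, 0.9, 0], 0, 1], [[0.9, 0.9, 0], 0, 1], [[0.9, 0.9, 0], 0, 1], [[0.9, 0.9, 0], 0, 1], [[0.9, 0.9, 0], 0, 1]])

```text
t: 3.13
eef_pos: [419.5, -335.6, 405.0]
tcp_rot: [3.141, -0.0, 0.24]
ft_force: [0.6, -1.4, 1.8]
opening: 1.004
grip_force: 0.0
```

move_arm(commands=[[[1, 0.8, 0], 0, 1], [[1, 0.8, 0], 0, 1], [[1, 0.8, 0], 0, 1], [[1, 0.8, 0], 0, 1], [[1, 0.8, 0], 0, 1], [[0, 0, 0], 0, 1], [[0, 0, 0], 0, 1]])

```text
t: 3.72
eef_pos: [569.5, -215.7, 404.3]
tcp_rot: [-3.141, 0.0, 0.243]
ft_force: [-0.4, -0.4, -1.1]
opening: 1.0
grip_force: 0.0
```

Run:
```python
from h import *
p=read_camera("wrist");c,d=ray(p,(256,192));print(c.round(1),d.round(3),p["fx"],env.state()["eef_pos"])
print(proj(p,[[585,-133,93],[599,-301,82],[492,-130,75]]).round(1))
for th in("stem_grip","stem_flange","socket_mouth"):
    print(th,[(np.round(r["at"],1).tolist(),round(r["confidence"],2)) for r in search_frame(th,p)][:3])
save(p,"w1.png",s=1.5)
import pickle;pickle.dump(p,open("w1.pkl","wb"))
```

```text
[ 640.8 -197.9  384.2] [-0.269 -0.06  -0.961] 290.87381571334026 [ 568.61807934 -216.64558912  404.45119064]
[[181.9 148.9]
 [342.2 172.7]
 [169.3 224.9]]
stem_grip [([188.4, 146.9], 0.93), ([186.4, 209.4], 0.85), ([208.0, 305.1], 0.74)]
stem_flange [([183.6, 212.1], 0.96)]
socket_mouth [([330.6, 167.5], 0.91)]
```

View pics/w1.png

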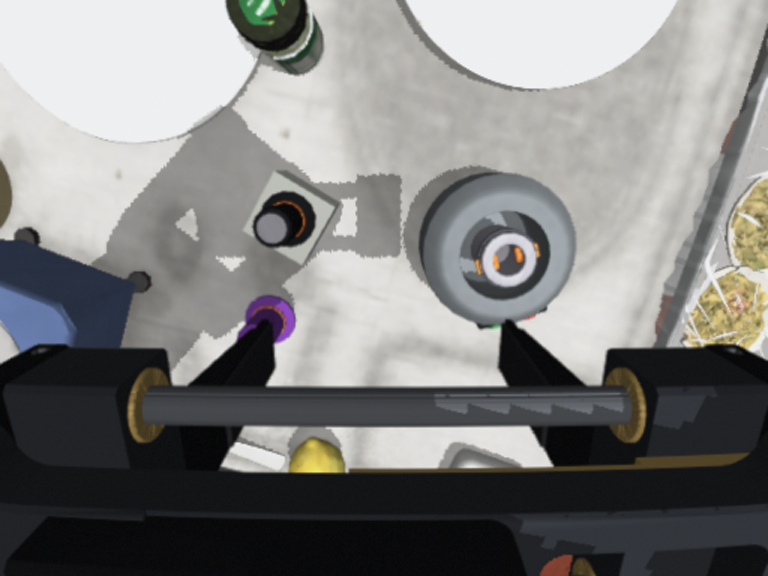

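The wrist view shows the stem top at about (181,152) and the socket rim at about (340,173). Both match my projected estimates to within 3 px, so I'm moving in over the stem.

move_arm(commands=[[[0.55, 1, 0], 0, 1], [[0, 1, 0], 0, 1], [[0, 0.8, 0], 0, 1], [[0, 0, -0.9], 0, 1], [[0, 0, -0.9], 0, 1], [[0, 0, -0.9], 0, 1], [[0, 0, -0.8], 0, 1], [[0, 0, 0], 0, 1], [[0, 0, 0], 0, 1], [[0, 0, 0], 0, 1]])

```text
t: 4.75
eef_pos: [585.1, -133.9, 301.2]
tcp_rot: [3.141, -0.001, 0.239]
ft_force: [1.2, -0.9, 0.3]
opening: 1.003
grip_force: 0.0
```

Run:
```python
from h import *
import pickle
p=read_camera("wrist");print(env.state()["eef_pos"])
pickle.dump(p,open("w2.pkl","wb"))
w1=pickle.load(open("w1.pkl","rb"))
def disc(p,X,r,lo=85,hi=205):   # grey grip top: low saturation blob near prediction
    u=proj(p,[X])[0];im=p["image"].astype(int)
    m=((im.max(2)-im.min(2)<25)&(im.max(2)>lo)&(im.max(2)<hi)).astype(np.uint8)
    yy,xx=np.mgrid[:384,:512];m[np.hypot(xx-u[0],yy-u[1])>r]=0
    n,l,s,c=cv2.connectedComponentsWithStats(m,connectivity=4)
    return u.round(1),[(s[i].tolist(),c[i].round(1).tolist()) for i in range(1,n) if s[i,4]>20]
X=[585,-133,93]
print(disc(w1,X,16));print(disc(p,X,50))
u=proj(p,[X])[0].astype(int);print(u)
save(p,"w2.png",s=1.5)
```

```text
[ 585.09916897 -133.71794513  301.52743127]
(array([181.9, 148.9]), [([166, 135, 10, 25, 72], [169.6, 145.1]), ([171, 142, 20, 20, 313], [180.6, 151.8])])
(array([256.4, 219.4]), [([207, 170, 83, 89, 2539], [234.0, 225.5]), ([265, 171, 33, 50, 626], [282.3, 191.4]), ([241, 210, 29, 27, 506], [253.2, 223.5]), ([265, 220, 10, 18, 32], [271.0, 230.6])])
[256 219]
```

View pics/w2.png

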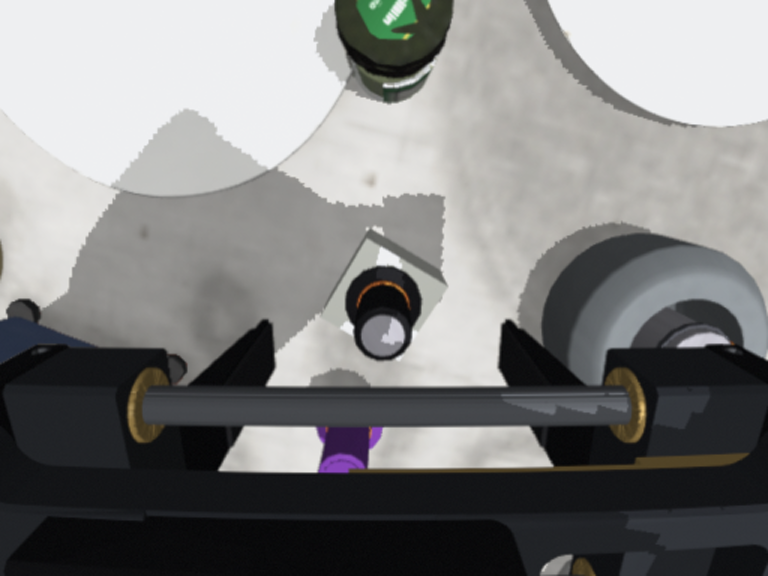

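Run:
```python
from h import *
import pickle
w1=pickle.load(open("w1.pkl","rb"));p=pickle.load(open("w2.pkl","rb"))
x,e=tri([ray(w1,(180.6,151.8)),ray(p,(255.2,223.2))]);print(x.round(1),np.round(e,1))
for q,u in((w1,(180.6,151.8)),(p,(255.2,223.2))): print(at_z(q,u,93).round(1))
print("sock",at_z(w1,(340,172.7),82).round(1))
```

```text
[ 582.3 -132.6   94.1] [0.2 0.2]
[ 581.8 -132.2   93. ]
[ 582.1 -132.8   93. ]
sock [ 598.4 -298.7   82. ]
```

move_arm(commands=[[[-0.1, 0.02, -1], 0, 1], [[0, 0, -0.6], 0, 1], [[0, 0, -0.2], 0, 1], [[0, 0, 0], 0, 1], [[0, 0, 0], 0, 1], [[0, 0, 0], 0, -1], [[0, 0, 0], 0, -1], [[0, 0, 0], 0, -1], [[0, 0, 0], 0, -1], [[0, 0, 0], 0, -1], [[0, 0, 0], 0, -1], [[0, 0, 0], 0, -1], [[0, 0, 0], 0, -1], [[0, 0, 0], 0, -1], [[0, 0, 0], 0, -1]])

```text
t: 6.05
eef_pos: [582.0, -132.5, 245.7]
tcp_rot: [3.142, 0.0, 0.24]
ft_force: [-1.0, -1.1, 0.4]
opening: 0.356
grip_force: 0.0
```

move_arm(commands=[[[0, 0, 0], 0, -1], [[0, 0, 0], 0, -1], [[0, 0, 0], 0, -1], [[0, 0, 0], 0, -1], [[0, 0, 0], 0, -1], [[0, 0, 0], 0, -1]])

```text
t: 6.55
eef_pos: [582.0, -132.5, 245.7]
tcp_rot: [3.141, -0.0, 0.24]
ft_force: [0.7, -0.8, -1.7]
opening: 0.289
grip_force: 30.0
```

move_arm(commands=[[[0, 0, 0.3], 0, -1], [[0, 0, 1], 0, -1], [[0, 0, 1], 0, -1], [[0, 0, 1], 0, -1], [[0, -1, 0], 0, -1], [[0, -1, 0], 0, -1], [[0, -1, 0], 0, -1], [[0, 0, 0], 0, -1], [[0, 0, 0], 0, -1], [[0, 0, 0], 0, -1]])

```text
t: 7.38
eef_pos: [581.7, -222.2, 344.9]
tcp_rot: [-3.141, 0.0, 0.239]
ft_force: [-0.7, 0.3, -2.5]
opening: 0.288
grip_force: 30.0
```

Run:
```python
from h import *
import pickle
p=read_camera("wrist");s=env.state();print(s["eef_pos"],s["ft_force"],s["grip_force"],s["opening"])
pickle.dump(p,open("w3.pkl","wb"))
e=s["eef_pos"]
print(proj(p,[[598.4,-298.7,82],[e[0],e[1],e[2]-152.8]]).round(1))
A=p["image"][110:260,180:480]
cv2.imwrite("pics/w3.png",cv2.resize(A,(800,400),interpolation=cv2.INTER_CUBIC)[:,:,::-1])
```

```text
[ 581.86896709 -221.78315647  344.9284971 ] [-0.25560484  0.58103809 -1.8467572 ] 29.999853372573853 0.29014805291777845
[[347.1 198.3]
 [257.4 258.5]]
```

View pics/w3.png

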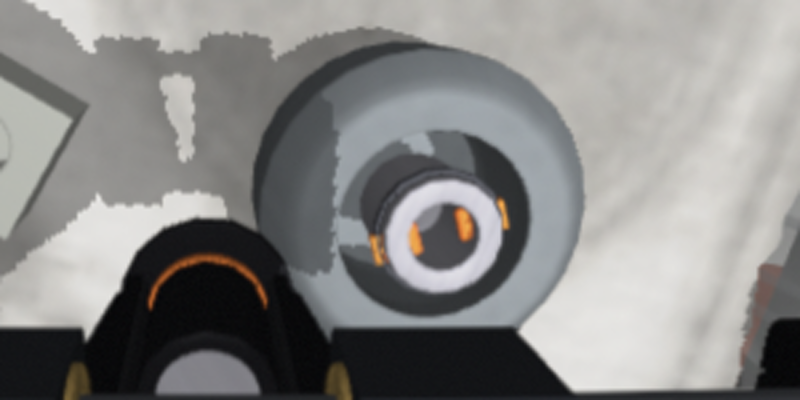

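Run:
```python
from h import *
import pickle
w1=pickle.load(open("w1.pkl","rb"));w3=pickle.load(open("w3.pkl","rb"))
cs=[]
for p,X,r in((w1,[598.4,-298.7,82],22),(w3,[598.4,-298.7,82],28)):
    u=proj(p,[X])[0];im=p["image"].astype(int);yy,xx=np.mgrid[:384,:512]
    m=((im.min(2)>185)&(np.hypot(xx-u[0],yy-u[1])<r)).astype(np.uint8)
    n,l,s,c=cv2.connectedComponentsWithStats(m);i=1+np.argmax(s[1:,4])
    cn,_=cv2.findContours((l==i).astype(np.uint8),cv2.RETR_EXTERNAL,cv2.CHAIN_APPROX_NONE)
    el=cv2.fitEllipse(max(cn,key=len));cs.append(el[0]);print(el,s[i].tolist(),at_z(p,el[0],82).round(1))
x,e=tri([ray(w1,cs[0]),ray(w3,cs[1])]);print("socket",x.round(1),np.round(e,1))
# flange/grip of held stem: grey disc row extent
im=w3["image"];print([im[r,258].tolist() for r in range(236,264,3)])
S=env.state()["eef_pos"]
for dx in(-2,0,2):
    print(dx,proj(w3,[[581.96+dx+14,-222.5,191.96],[581.96+dx,-222.5,191.96],[581.96+dx+22,-222.5,145.96]]).round(1).tolist())
# silver disc width in first stem view to get its radius
```

```text
((339.118896484375, 172.52085876464844), (32.29405975341797, 34.84270477294922), 51.297367095947266) [322, 156, 35, 34, 520] [ 598.4 -297.7   82. ]
((346.20172119140625, 197.84115600585938), (38.60033416748047, 42.40789794921875), 56.6097412109375) [326, 178, 42, 41, 764] [ 598.6 -297.8   82. ]
socket [ 598.2 -298.3   80.4] [0.1 0.1]
[[26, 26, 29], [21, 21, 23], [114, 113, 118], [131, 130, 136], [131, 130, 136], [130, 129, 135], [130, 129, 135], [104, 104, 108], [40, 42, 44], [61, 63, 67]]
-2 [[264.5, 237.5], [257.9, 261.9], [266.0, 195.9]]
0 [[265.5, 233.9], [258.8, 258.5], [266.8, 193.0]]
2 [[266.5, 230.3], [259.7, 255.1], [267.5, 190.0]]
```

move_arm(commands=[[[0.53, -1, 0], 0, -1], [[0, -1, 0], 0, -1], [[0, -0.52, 0], 0, -1], [[0, 0, -0.4], 0, -1], [[0, 0, 0], 0, -1], [[0, 0, 0], 0, -1]])

```text
t: 7.93
eef_pos: [597.7, -296.8, 331.8]
tcp_rot: [-3.14, 0.002, 0.24]
ft_force: [-1.2, 1.3, -1.6]
opening: 0.29
grip_force: 30.0
```

Run:
```python
from h import *
F=[]
p=read_camera("wrist");F.append(env.state()["ft_force"])
q=read_camera("scene");F.append(env.state()["ft_force"])
r=read_camera("top");F.append(env.state()["ft_force"])
print(env.state()["eef_pos"],np.mean(F,0))
A=cv2.resize(p["image"][110:270,180:340],(400,400),interpolation=cv2.INTER_CUBIC)
B=cv2.resize(q["image"][90:170,240:320],(400,400),interpolation=cv2.INTER_CUBIC)
cv2.imwrite("pics/h4.png",np.hstack([A,B])[:,:,::-1])
```

```text
[ 598.03043077 -296.96139131  333.0815766 ] [ 0.20301939  0.13158934 -1.65923259]
```

View pics/h4.png

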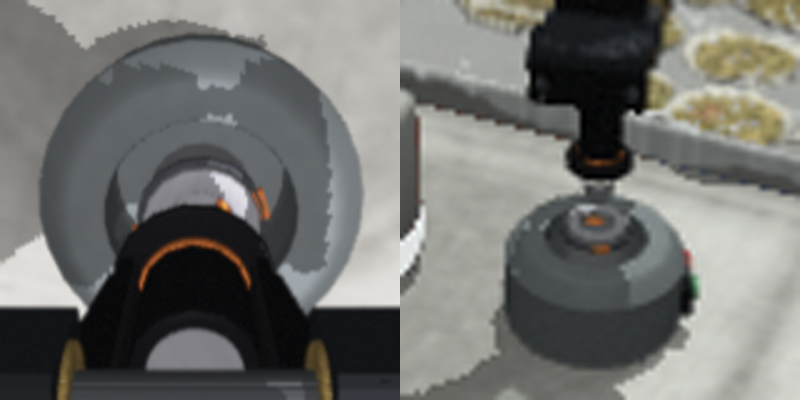

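The stem hangs above the socket, with its shank (scene crop column 600) over the rim (column 600). Measured y is about 1 mm short of the target, so I'll correct that while going down.

move_arm(commands=[[[0, -0.03, -0.3], 0, -1], [[0, 0, 0], 0, -1]])

```text
t: 8.25
eef_pos: [597.7, -298.5, 322.5]
tcp_rot: [-3.141, 0.001, 0.24]
ft_force: [-0.8, 0.1, -2.3]
opening: 0.29
grip_force: 30.0
```

move_arm(commands=[[[0, 0, 0], 0, -1]])

```text
t: 8.33
eef_pos: [597.8, -298.7, 323.2]
tcp_rot: [-3.141, 0.001, 0.24]
ft_force: [-0.1, 0.0, -2.5]
opening: 0.289
grip_force: 30.0
```

move_arm(commands=[[[0, 0, 0], 0, -1]])

```text
t: 8.42
eef_pos: [597.9, -298.9, 323.7]
tcp_rot: [-3.141, 0.0, 0.24]
ft_force: [0.2, 0.3, -2.1]
opening: 0.29
grip_force: 30.0
```

Run:
```python
from h import *
E=[];F=[]
for i in range(4):
    p=read_camera("wrist");s=env.state();E.append(s["eef_pos"]);F.append(s["ft_force"])
E=np.array(E);print(E.round(1).tolist(),E.mean(0).round(2),np.mean(F,0).round(2))
e=E.mean(0)
g=p["image"];# held stem vs socket: predicted rim ellipse and flange circle
a=np.linspace(0,2*np.pi,90)[:,None]
def circ(c,r,col,im):
    P=np.array(c)+r*np.hstack([np.cos(a),np.sin(a),0*a]);cv2.polylines(im,[np.round(proj(p,P)*4).astype(int)],True,col,1)
im=cv2.resize(g,None,fx=4,fy=4,interpolation=cv2.INTER_CUBIC)
circ((598.4,-297.9,81.5),20,(255,0,0),im);circ((598.4,-297.9,70),60,(255,0,0),im)
circ((e[0],e[1],e[2]-198.8),22,(0,255,0),im);circ((e[0],e[1],e[2]-203.8-25),9.5,(0,255,0),im)
im=im[4*110:4*260,4*170:4*350];cv2.imwrite("pics/h5.png",im[:,:,::-1])
```

```text
[[597.9, -299.0, 323.8], [597.9, -299.0, 323.9], [597.9, -299.0, 323.9], [597.9, -299.0, 323.9]] [ 597.89 -299.    323.87] [-0.17 -0.59 -1.63]
```

View pics/h5.png

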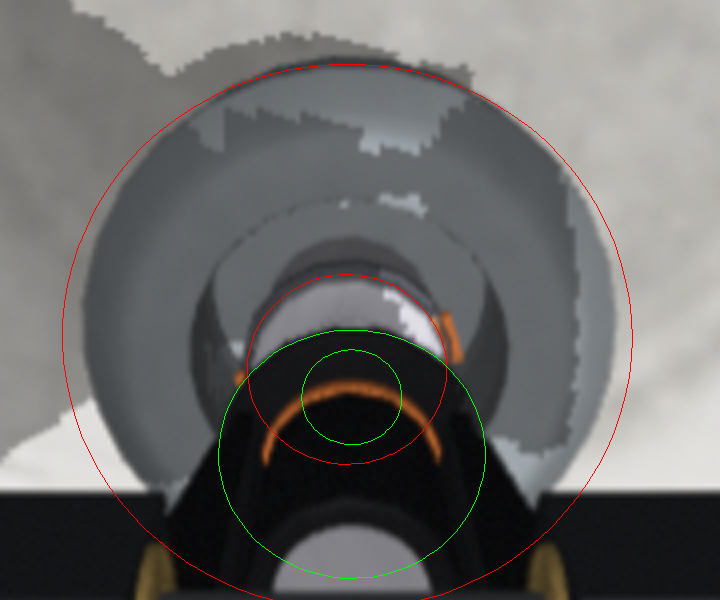

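move_arm(commands=[[[0.017, 0.04, 0], 0, -1], [[0, 0, 0], 0, -1], [[0, 0, -0.05], 0, -1], [[0, 0, -0.05], 0, -1], [[0, 0, -0.05], 0, -1], [[0, 0, -0.05], 0, -1], [[0, 0, -0.05], 0, -1], [[0, 0, -0.05], 0, -1], [[0, 0, -0.05], 0, -1], [[0, 0, -0.05], 0, -1], [[0, 0, 0], 0, -1], [[0, 0, 0], 0, -1]])

```text
t: 9.62
eef_pos: [598.4, -297.8, 311.7]
tcp_rot: [3.142, 0.0, 0.24]
ft_force: [-0.4, 0.0, -1.1]
opening: 0.288
grip_force: 30.0
```

move_arm(commands=[[[0, 0, -0.05], 0, -1], [[0, 0, -0.05], 0, -1], [[0, 0, 0], 0, -1], [[0, 0, 0], 0, -1]])

```text
t: 9.95
eef_pos: [598.4, -297.8, 308.6]
tcp_rot: [-3.142, 0.0, 0.24]
ft_force: [-0.2, 0.1, -1.7]
opening: 0.295
grip_force: 30.0
```

move_arm(commands=[[[0, 0, -0.05], 0, -1], [[0, 0, -0.05], 0, -1], [[0, 0, 0], 0, -1]])

```text
t: 10.2
eef_pos: [598.4, -297.8, 305.5]
tcp_rot: [-3.142, 0.0, 0.24]
ft_force: [-0.0, 0.9, -1.0]
opening: 0.293
grip_force: 30.0
```

move_arm(commands=[[[0, 0, -0.05], 0, -1], [[0, 0, -0.05], 0, -1], [[0, 0, 0], 0, -1]])

```text
t: 10.45
eef_pos: [598.5, -297.9, 303.1]
tcp_rot: [3.141, -0.001, 0.24]
ft_force: [1.0, 0.2, 2.9]
opening: 0.291
grip_force: 30.0
```

move_arm(commands=[[[0, 0, -0.05], 0, -1], [[0, 0, -0.05], 0, -1], [[0, 0, 0], 0, -1]])

```text
t: 10.7
eef_pos: [598.5, -297.9, 300.5]
tcp_rot: [3.14, -0.001, 0.24]
ft_force: [-1.4, -0.1, 7.4]
opening: 0.29
grip_force: 30.0
```

move_arm(commands=[[[0, 0, -0.05], 0, -1], [[0, 0, -0.05], 0, -1], [[0, 0, 0], 0, -1]])

```text
t: 10.95
eef_pos: [598.4, -297.7, 296.4]
tcp_rot: [-3.141, 0.0, 0.24]
ft_force: [0.9, 0.9, -1.0]
opening: 0.288
grip_force: 30.0
```

move_arm(commands=[[[0, 0, -0.05], 0, -1], [[0, 0, -0.05], 0, -1], [[0, 0, 0], 0, -1]])

```text
t: 11.2
eef_pos: [598.3, -297.8, 293.3]
tcp_rot: [-3.141, 0.0, 0.24]
ft_force: [1.0, 0.7, 0.2]
opening: 0.291
grip_force: 30.0
```

move_arm(commands=[[[0, 0, -0.05], 0, -1], [[0, 0, 0], 0, -1]])

```text
t: 11.37
eef_pos: [598.3, -297.8, 292.0]
tcp_rot: [-3.141, 0.0, 0.24]
ft_force: [0.4, 0.4, 0.2]
opening: 0.29
grip_force: 30.0
```

move_arm(commands=[[[0, 0, -0.05], 0, -1], [[0, 0, -0.05], 0, -1], [[0, 0, 0], 0, -1]])

```text
t: 11.62
eef_pos: [598.2, -297.7, 288.4]
tcp_rot: [-3.141, 0.001, 0.24]
ft_force: [0.2, -0.4, -6.4]
opening: 0.29
grip_force: 30.0
```

move_arm(commands=[[[0, 0, -0.04], 0, -1], [[0, 0, 0], 0, -1]])

```text
t: 11.78
eef_pos: [598.3, -297.8, 287.5]
tcp_rot: [-3.141, 0.001, 0.24]
ft_force: [0.6, -0.3, -1.3]
opening: 0.294
grip_force: 30.0
```

move_arm(commands=[[[0, 0, -0.03], 0, -1], [[0, 0, 0], 0, -1]])

```text
t: 11.95
eef_pos: [598.4, -297.8, 287.0]
tcp_rot: [-3.141, 0.0, 0.24]
ft_force: [0.1, 0.2, -2.5]
opening: 0.289
grip_force: 30.0
```

move_arm(commands=[[[0, 0, -0.03], 0, -1], [[0, 0, 0], 0, -1], [[0, 0, 0], 0, -1]])

```text
t: 12.2
eef_pos: [598.4, -297.8, 286.3]
tcp_rot: [3.142, 0.0, 0.24]
ft_force: [0.9, -0.0, -1.9]
opening: 0.291
grip_force: 30.0
```

move_arm(commands=[[[0, 0, -0.03], 0, -1], [[0, 0, 0], 0, -1], [[0, 0, 0], 0, -1]])

```text
t: 12.45
eef_pos: [598.4, -297.8, 285.6]
tcp_rot: [3.141, -0.0, 0.24]
ft_force: [-0.4, -0.3, 0.6]
opening: 0.291
grip_force: 30.0
```

Contact starts at about 285.5, as expected. I'll press in small steps.

move_arm(commands=[[[0, 0, -0.02], 0, -1], [[0, 0, 0], 0, -1], [[0, 0, 0], 0, -1]])

```text
t: 12.7
eef_pos: [598.4, -297.8, 285.1]
tcp_rot: [3.141, -0.0, 0.24]
ft_force: [-0.9, -0.1, 3.3]
opening: 0.293
grip_force: 30.0
```

move_arm(commands=[[[0, 0, -0.015], 0, -1], [[0, 0, 0], 0, -1], [[0, 0, 0], 0, -1]])

```text
t: 12.95
eef_pos: [598.4, -297.8, 284.8]
tcp_rot: [3.141, -0.0, 0.24]
ft_force: [-1.2, 1.3, 6.6]
opening: 0.291
grip_force: 30.0
```

move_arm(commands=[[[0, 0, -0.012], 0, -1], [[0, 0, 0], 0, -1], [[0, 0, 0], 0, -1], [[0, 0, 0], 0, -1], [[0, 0, 0], 0, -1]])

```text
t: 13.37
eef_pos: [598.4, -297.8, 284.7]
tcp_rot: [3.141, -0.001, 0.24]
ft_force: [-1.3, 1.3, 7.7]
opening: 0.292
grip_force: 30.0
```

move_arm(commands=[[[0, 0, 0.04], 0, -1], [[0, 0, 0.03], 0, -1], [[0, 0, 0], 0, -1], [[0, 0, 0], 0, -1], [[0, 0, 0], 0, -1]])

```text
t: 13.78
eef_pos: [598.3, -297.8, 285.7]
tcp_rot: [-3.141, 0.0, 0.24]
ft_force: [0.6, 0.0, -0.7]
opening: 0.289
grip_force: 30.0
```

move_arm(commands=[[[0, 0, 0.02], 0, -1], [[0, 0, 0], 0, -1], [[0, 0, 0], 0, -1]])

```text
t: 14.03
eef_pos: [598.4, -297.8, 286.6]
tcp_rot: [-3.142, 0.0, 0.24]
ft_force: [-0.2, 0.3, -2.2]
opening: 0.294
grip_force: 30.0
```

move_arm(commands=[[[0, 0, 0.02], 0, -1], [[0, 0, 0], 0, -1], [[0, 0, 0], 0, -1]])

```text
t: 14.28
eef_pos: [598.4, -297.8, 287.3]
tcp_rot: [3.141, -0.0, 0.24]
ft_force: [-0.4, 0.0, -2.0]
opening: 0.292
grip_force: 30.0
```

move_arm(commands=[[[0, 0, 0.02], 0, -1], [[0, 0, 0], 0, -1], [[0, 0, 0], 0, -1]])

```text
t: 14.53
eef_pos: [598.3, -297.8, 287.8]
tcp_rot: [3.142, 0.0, 0.24]
ft_force: [-0.2, -0.9, -2.2]
opening: 0.289
grip_force: 30.0
```

move_arm(commands=[[[0, 0, 0.02], 0, -1], [[0, 0, 0], 0, -1], [[0, 0, 0], 0, -1]])

```text
t: 14.78
eef_pos: [598.3, -297.8, 288.2]
tcp_rot: [-3.141, 0.0, 0.24]
ft_force: [0.4, -1.0, -4.6]
opening: 0.288
grip_force: 30.0
```

move_arm(commands=[[[0, 0, 0.025], 0, -1], [[0, 0, 0], 0, -1], [[0, 0, 0], 0, -1]])

```text
t: 15.03
eef_pos: [598.3, -297.8, 288.8]
tcp_rot: [-3.141, 0.0, 0.24]
ft_force: [0.8, 0.2, -9.4]
opening: 0.287
grip_force: 30.0
```

move_arm(commands=[[[0, 0, 0.017], 0, -1], [[0, 0, 0], 0, -1], [[0, 0, 0], 0, -1], [[0, 0, 0], 0, -1]])

```text
t: 15.37
eef_pos: [598.3, -297.8, 289.3]
tcp_rot: [-3.141, 0.0, 0.24]
ft_force: [1.5, -0.1, -13.2]
opening: 0.29
grip_force: 30.0
```

move_arm(commands=[[[0, 0, 0], 0, -1], [[0, 0, 0], 0, -1], [[0, 0, 0], 0, -1]])

```text
t: 15.62
eef_pos: [598.3, -297.8, 289.5]
tcp_rot: [-3.141, 0.0, 0.24]
ft_force: [1.9, -1.1, -13.3]
opening: 0.288
grip_force: 30.0
```

move_arm(commands=[[[0, 0, 0], 0, -1], [[0, 0, 0], 0, -1], [[0, 0, 0], 0, -1]])

```text
t: 15.87
eef_pos: [598.3, -297.8, 289.6]
tcp_rot: [-3.141, 0.0, 0.24]
ft_force: [0.9, -0.9, -14.5]
opening: 0.288
grip_force: 30.0
```

move_arm(commands=[[[0, 0, 0], 0, -1], [[0, 0, 0], 0, -1], [[0, 0, 0], 0, -1], [[0, 0, 0], 0, -1]])

```text
t: 16.2
eef_pos: [598.3, -297.8, 289.6]
tcp_rot: [-3.141, 0.0, 0.24]
ft_force: [0.5, -0.3, -14.7]
opening: 0.291
grip_force: 30.0
```

The tug held at about 12 to 13 N net. Next I'll lower the stem back onto the rim with a light press, then let go.

move_arm(commands=[[[0, 0, -0.04], 0, -1], [[0, 0, -0.04], 0, -1], [[0, 0, -0.04], 0, -1], [[0, 0, -0.025], 0, -1], [[0, 0, 0], 0, -1], [[0, 0, 0], 0, -1], [[0, 0, 0], 0, -1], [[0, 0, 0], 0, -1]])

```text
t: 16.87
eef_pos: [598.5, -297.8, 285.7]
tcp_rot: [3.141, -0.001, 0.24]
ft_force: [0.4, -0.1, -0.8]
opening: 0.289
grip_force: 30.0
```

move_arm(commands=[[[0, 0, -0.02], 0, -1], [[0, 0, 0], 0, -1], [[0, 0, 0], 0, -1]])

```text
t: 17.12
eef_pos: [598.5, -297.9, 285.2]
tcp_rot: [3.141, -0.001, 0.24]
ft_force: [0.2, -0.0, 3.5]
opening: 0.29
grip_force: 30.0
```

move_arm(commands=[[[0, 0, 0], 0, 1], [[0, 0, 0], 0, 1], [[0, 0, 0], 0, 1], [[0, 0, 0], 0, 1], [[0, 0, 0], 0, 1], [[0, 0, 0], 0, 1], [[0, 0, 0], 0, 1], [[0, 0, 0], 0, 1], [[0, 0, 0], 0, 1], [[0, 0, 0], 0, 1], [[0, 0, 0], 0, 1]])

```text
t: 18.03
eef_pos: [598.4, -297.8, 284.8]
tcp_rot: [3.141, -0.0, 0.24]
ft_force: [0.3, -0.1, -0.4]
opening: 0.978
grip_force: 0.0
```

move_arm(commands=[[[0, 0, 0.2], 0, 1], [[0, 0, 0.5], 0, 1], [[0, 0, 1], 0, 1], [[0, 0, 1], 0, 1], [[0, 0, 1], 0, 1], [[0, 0.8, 0.5], 0, 1], [[0, 0.8, 0], 0, 1], [[0, 0.8, 0], 0, 1], [[0, 0, 0], 0, 1], [[0, 0, 0], 0, 1], [[0, 0, 0], 0, 1]])

```text
t: 18.95
eef_pos: [598.4, -226.2, 411.1]
tcp_rot: [3.141, -0.0, 0.24]
ft_force: [0.3, -0.1, 0.5]
opening: 0.999
grip_force: 0.0
```

Run:
```python
from h import *
p=read_camera("wrist");q=read_camera("scene");s=env.state();print(s["t"],s["eef_pos"],s["ft_force"],s["opening"])
B=cv2.resize(q["image"][90:170,240:320],(400,400),interpolation=cv2.INTER_CUBIC)
A=cv2.resize(p["image"][100:260,220:380],(400,400),interpolation=cv2.INTER_CUBIC)
a=np.linspace(0,2*np.pi,90)[:,None]
for z,r in((87,22),(133,14)):
    P=np.array((598.3,-297.8,z))+r*np.hstack([np.cos(a),np.sin(a),0*a]);u=(proj(p,P)-[220,100])*2.5
    cv2.polylines(A,[np.round(u).astype(int)],True,(0,255,0),1)
cv2.imwrite("pics/end.png",np.hstack([A,B])[:,:,::-1])
```

```text
19.05 [ 598.35727945 -226.68842682  410.71114198] [-0.15507775 -0.13976801 -0.57860427] 0.9975050814111542
```

View pics/end.png

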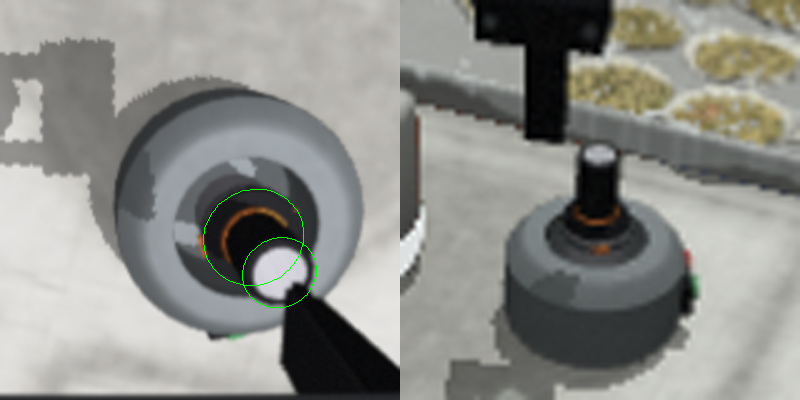

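The picture shows the stem seated upright. Its grip top (wrist crop about (280,272)) and flange match the outlines predicted for a fully seated stem, and the fingers are clear of it.

```bash
python3 -c "
from h import *
print(env.job_done())"
```

```text
the job is handed in; nothing more can be done
None
```

I pressed the black-topped stem home in the drive socket at about 10 N, tugged it upward for about a second at about 12–13 N with the latch holding, and released it seated and upright; the job is handed in, but the hand-in returned no verdict.

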